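# Hold-to-run test of a coin dryer

### The job

Start a test run of the dryer from the laundry's control box: with the dial at rest, press the square key, then the round key, then the long bar key, each fully down and let up again before the next, and leave the cross-shaped key alone. Then push the lever of the spring-return dial clockwise (seen from above) past its first two notches to the third, without running on towards the fourth, and hold it still there against its spring with the fingers: the program finishes while still holding it. Do not disturb the bottle, dish and tray beside the box.

Things in the scene. Friction and masses are not known exactly. Their poses are not given: they have to be found in the camera images.
- console: White box 200 (x) x 340 (y) x 70 mm with a flat aluminium top 70 mm above the table, fixed to the table. Origin: centre of its underside, on the table; its x axis points to the side away from the robot, z up. Four white keys stand in a square block, 60 mm apart, on its -y half, in a different order every time; the dial is on its +y half.
- square_top (a point): Centre of the top face of the white key with a square cap 28 x 28 mm; 18 mm above the console's top when up. It moves straight down 6 mm to its stop and springs back up.
- square_key (a joint): Travel of the square key in m: 0 is up, 0.006 fully down. It starts to move at about 1.4 N and is fully down at 4.5 N; count it pressed beyond 0.004.
- round_top (a point): Centre of the top face of the white key with a round cap, 30 mm across; 18 mm above the console's top when up. It moves straight down 6 mm to its stop and springs back up.
- round_key (a joint): Travel of the round key in m: 0 is up, 0.006 fully down. It starts to move at about 1.4 N and is fully down at 4.5 N; count it pressed beyond 0.004.
- bar_top (a point): Centre of the top face of the white key with a long narrow cap, 40 mm (along the console's y) x 13 mm; 18 mm above the console's top when up. It moves straight down 6 mm to its stop and springs back up.
- bar_key (a joint): Travel of the bar key in m: 0 is up, 0.006 fully down. It starts to move at about 1.4 N and is fully down at 4.5 N; count it pressed beyond 0.004.
- cross_top (a point): Centre of the top face of the white key with a plus-shaped cap, 36 x 36 mm with arms 12 mm wide; the key to leave alone; 18 mm above the console's top when up. It moves straight down 6 mm to its stop and springs back up.
- cross_key (a joint): Travel of the cross key in m: 0 is up, 0.006 fully down. It starts to move at about 1.4 N and is fully down at 4.5 N; count it pressed beyond 0.004.
- dial_axis (a point): On the dial's vertical turning axis, 6 mm above the console's top. Fixed (it does not turn with the dial). Its x axis points along the lever at rest; z up.
- lever_mid (a point): Point on the dial's upright black lever, 50 mm out from the turning axis, midway through its thickness and height; turns with the dial, its x axis pointing outward. The lever is straight, 12 mm thick, from 16 mm behind the axis to 64 mm out; its top is 13 mm above this point (38 mm above the console's top), its lower edge 13 mm below. It rides on a turning grey disc of 60 mm diameter, 14 mm thick.
- dial_base: The dial unit: a fixed grey disc of 80 mm diameter, 5 mm thick, on the console's top, carrying the turning dial. Origin: on the turning axis at the console's top. Raised black marks lie 74 mm from the axis: a short bar at rest, then groups of one, two, three and four pips at the first to fourth notch, clockwise. Nothing else stands within 110 mm of the axis on the console.
- dial (a joint): Angle of the dial in rad, 0 at rest, growing clockwise from above. Felt notches at 0.45 (first), 0.90, 1.35 (third) and 1.80 (fourth); stop at 1.85. Let go, it springs back to 0 from anywhere: about 0.12 N m at rest rising to 0.26 at the third notch, with a ripple of about 0.08 N m between notches (2 to 7 N at the middle of the lever).
- bottle: Upright white detergent bottle, 60 mm diameter, 130 mm tall, loose on the table beside the console's key end. Origin: centre of its underside. Bystander.
- coin_dish: Grey round dish, 100 mm across, 30 mm tall, loose on the table beside the console's dial end. Origin: centre of its underside. Bystander.
- clip_tray: White open tray 90 x 120 x 45 mm, loose on the table beside the console's dial end. Origin: centre of its underside. Bystander.

How it is judged:
On the way, in this order (a step that is already met when the one before it is completed fails the run):
1. square key pressed, the other keys up and the dial at rest (value of joint square_key above 0.004 m and value of joint each of round_key, bar_key, cross_key below 0.002 m and value of joint dial below 0.15 rad), for 0.05 s.
2. round key pressed, the other keys up and the dial at rest (value of joint round_key above 0.004 m and value of joint each of square_key, bar_key, cross_key below 0.002 m and value of joint dial below 0.15 rad), for 0.05 s.
3. long bar key pressed, the other keys up and the dial at rest (value of joint bar_key above 0.004 m and value of joint each of square_key, round_key, cross_key below 0.002 m and value of joint dial below 0.15 rad), for 0.05 s.
4. dial held still at the third notch by the fingers, keys up (value of joint dial between 1.2 and 1.5 rad and velocity of joint dial between -0.15 and 0.15 rad/s and contact force between the fingers and dial_base above 1 N and value of joint each of square_key, round_key, bar_key, cross_key below 0.002 m), for 0.5 s.
At the end, for the whole second after the job is handed in: Dial still (under 0.15 rad/s) within 0.15 rad of its third notch (1.20 to 1.50 rad), pushed by the fingers with more than 1 N through the last second; all keys up (under 2 mm); bottle, dish and tray within 30 mm of where they began (all of step 4 and distance of each of bottle, coin_dish, clip_tray from where it was at the start of the episode below 0.03 m); the arm keeps its last pose, push and grip.
It fails at once if the cross key is pressed (value of joint cross_key above 0.003 m).
It fails at once if two keys are down at once (value of joint each of square_key, round_key above 0.003 m or value of joint each of square_key, bar_key above 0.003 m or value of joint each of square_key, cross_key above 0.003 m or value of joint each of round_key, bar_key above 0.003 m or value of joint each of round_key, cross_key above 0.003 m or value of joint each of bar_key, cross_key above 0.003 m).
It fails at once if the dial runs on towards the fourth notch (beyond 1.62 rad) (value of joint dial above 1.62 rad).
It fails at once if a bystander is moved more than 30 mm or tipped (distance of any of bottle, coin_dish, clip_tray from where it was at the start of the episode above 0.03 m or angle between any of bottle, coin_dish, clip_tray's own z axis and vertical above 0.35 rad).
It also fails if it takes over 54 s, if anything falls off the work surface, if the arm or the gripper's body presses on something with over 40 N, if the wrist force passes 120 N, or if a joint passes its speed limit or range.

### The arm

A 6-joint arm with a two-finger parallel gripper is mounted at the origin on the work surface. World frame = base frame: x ahead of the robot, y to its left, z up, the work surface at z = 0. Lengths are in m, angles in rad, forces in N, time in s.
With the tool pointing down it reaches from about 0.2 to 0.875 m from the base axis. Payload 3.4 kg.
Tool frame: the origin (TCP) lies between the finger pads; the fingertips stand 25 mm ahead of it and the grasp point (between the pads) lies 6 mm ahead of it; y points along the fingers, z is the direction in which the jaws open and shut, and the axes are right-handed (so a half turn about y gives the same grasp; the last joint's range is limited). The gripper opens to 94 mm and grips with 3 to 60 N. Pads are 16 mm wide; open, the fingers measure 119 mm over their backs; the gripper's body (75 mm by 177 mm) begins 78 mm behind the grasp point.
Start: joints at [1.118, 0.276, 1.505, -0, 1.361, -0.121], TCP at [0.187, 0.544, 0.23] pointing down, gripper open.
Joint ranges: [-2.89, 2.89], [-0.75, 2.08], [0.22, 2.7], [-1.18, 4.32], [0.11, 2.71], [-2.7, 2.7]. Speed limits (rad/s): [2.57, 2.57, 3.14, 3.14, 3.14, 3.14].

### API

Orientations are given as a unit quaternion [w, x, y, z].
In Python, from station import env gives the robot as it stands. The module is installed in compiled form; this text tells all that it offers.
- The arm moves only by the shell command python3 -m crank 'ROWS'. ROWS is JSON, a list of rows, each a list of 7 numbers: the shift along the tool's x, y, z in cm, then the turn, a rotation vector about the tool's x, y, z in rad, then the gripper's target within -1 to 1 (fully open at 1, half-way at 0, shut at -1). In form: [[tx, ty, tz, wx, wy, wz, hand], ...]. A call has 1 to 20 rows; each row shifts and turns the commanded pose from where the row before left it, along the tool's axes as they then stand; what a row does not reach is not made up. A row lasts 1/8 s, in which the tool goes at most 62.5 mm and 10.7 degrees, less where a joint would pass 70% of its speed; a pose out of reach is approached as far as the arm can. A call is refused whole if a number of a shift passes 6.25 or a number of a turn 0.188, either way. A call with a gripper value outside its range is refused whole. The fingers move at their own pace and stop on an object; the grip force is fixed at half the most. Time passes only in rows, so rows that do not move let the fingers close. It gives the time, the measured TCP pose, the force and the opening at its end, in the units of the state.
- env.read_state(): the state, without advancing time (a new reading comes with each control period).
- env.grab_frame(name): name is "scene" or "top"; returns a dict with "img" (480x640x3 uint8, red, green, blue), "fov_y" (degrees; the focal length in pixels is half the picture's height over the tangent of half this angle, whatever the lens; pixels are square), "cx", "cy" (the principal point, pixels), "R" (3x3) and "t" (3): a world point X has camera coordinates R X + t. Camera axes: x right, y down, z forward; pixel columns grow to the right and rows downward; lengths in m; the calibration is good to about 2 mm. A picture is of the moment at which its call begins. There is no depth.
- env.close_job(): hands the job in, once; it reports no verdict.
The state is a dict: "time_s": time; "joint_positions": joint angles; "dq": joint speeds; "tau": joint torques, N m; "position": TCP position; "orientation": TCP orientation; "ft_force": force on the tool from outside, world axes, zero at the start; "ft_torque": the same for the moment, N m; "finger_gap": finger opening in m.
Only numpy, scipy, OpenCV 4.12 (cv2) and the standard library are available. Lean on these libraries where they do the work, as an engineer would, in place of code of your own. Each camera call takes 0.05 s, during which the arm holds its last target.

## Working session

There is one attempt and no reset: what is moved stays moved. The work goes in short steps, Python scripts to look and compute and a shell command to move; the robot and the scene stay as the last step left them, time stands still between calls to the robot, and variables do not carry over. Pictures are saved under pics/ and viewed, and the job is handed in when it is done.

```bash
mkdir -p pics; python3 - <<'E'
from station import env
import cv2,numpy as np
s=env.read_state()
for k in s: print(k,np.round(s[k],4))
for n in("scene","top"):
    f=env.grab_frame(n); cv2.imwrite(f"pics/{n}0.png",f["img"][:,:,::-1]); print(n,f["fov_y"],f["cx"],f["cy"],np.round(f["R"],4).tolist(),np.round(f["t"],4))
E
```

```text
time_s 0.0
joint_positions [ 1.118   0.2766  1.5061 -0.      1.3607 -0.121 ]
dq [-0.0004  0.0003 -0.0016 -0.0007 -0.0002  0.0013]
tau [ 2.00000e-04 -4.04595e+01 -2.37219e+01  7.02000e-02  3.45000e-02
 -2.00000e-04]
position [0.1871 0.5432 0.2296]
orientation [-0.6968  0.698  -0.1169  0.1166]
ft_force [ 0.3719  0.8345 -0.5681]
ft_torque [ 0.0065 -0.0052 -0.0091]
finger_gap 0.0939
scene 53.85599828925789 323.8682397009569 241.43995254599807 [[-0.1381, 0.9904, 0.0092], [0.6486, 0.0974, -0.7548], [-0.7485, -0.0983, -0.6558]] [ 0.064  -0.2906  1.3837]
top 53.43236822037235 313.3445126717598 238.8744067272424 [[-0.023, -0.9997, 0.0003], [-0.993, 0.0228, -0.1159], [0.1159, -0.003, -0.9933]] [0.0327 0.5607 1.0557]
```

View pics/scene0.png

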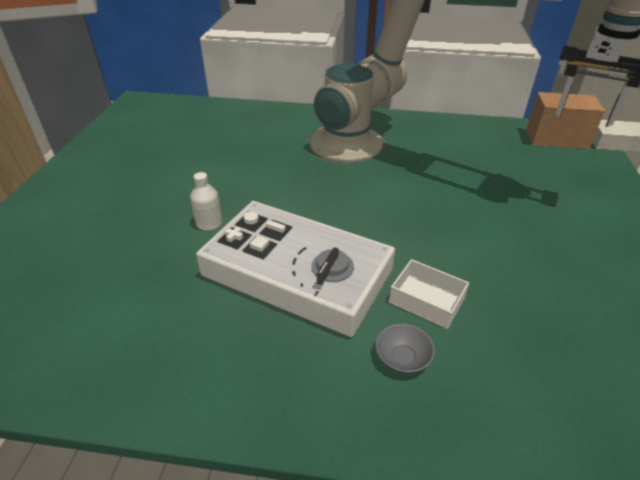

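View pics/top0.png

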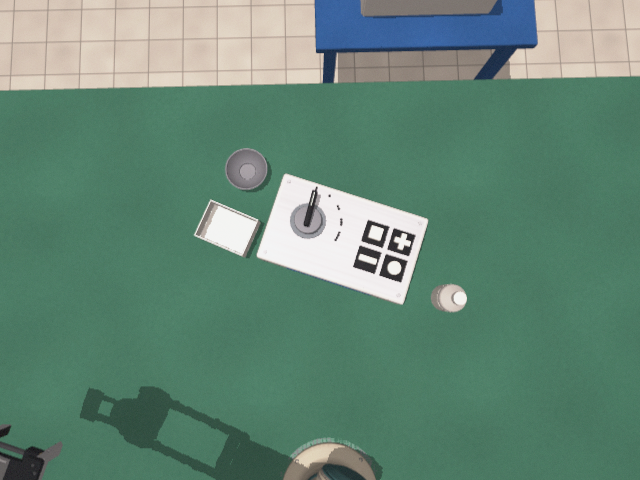

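```bash
python3 - <<'E'
import cv2
a=cv2.imread('pics/top0.png')[160:315,240:440]; cv2.imwrite('pics/topz.png',cv2.resize(a,None,fx=4,fy=3.87,interpolation=cv2.INTER_CUBIC)[:600,:800])
a=cv2.imread('pics/scene0.png')[195:335,190:405]; cv2.imwrite('pics/scz.png',cv2.resize(a,None,fx=3.7,fy=3.7,interpolation=cv2.INTER_CUBIC))
E
```

```text
(no output)
```

View pics/topz.png

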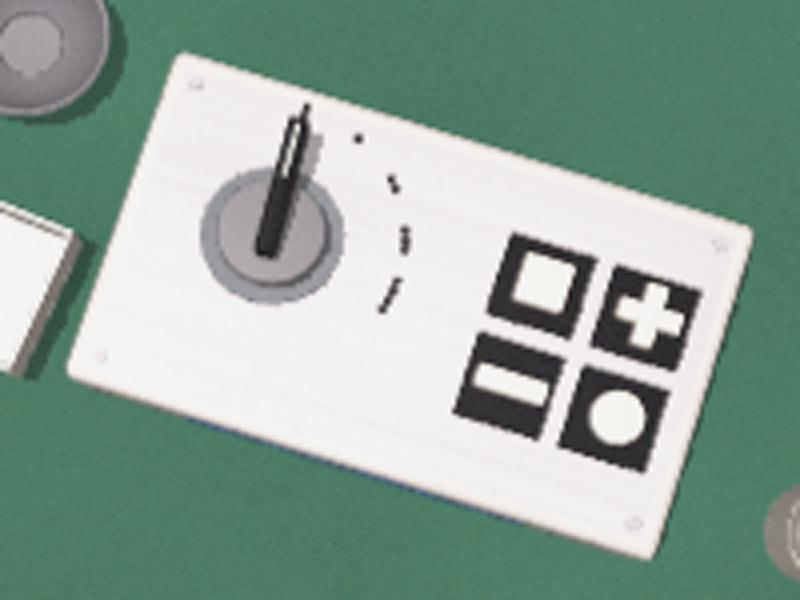

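View pics/scz.png

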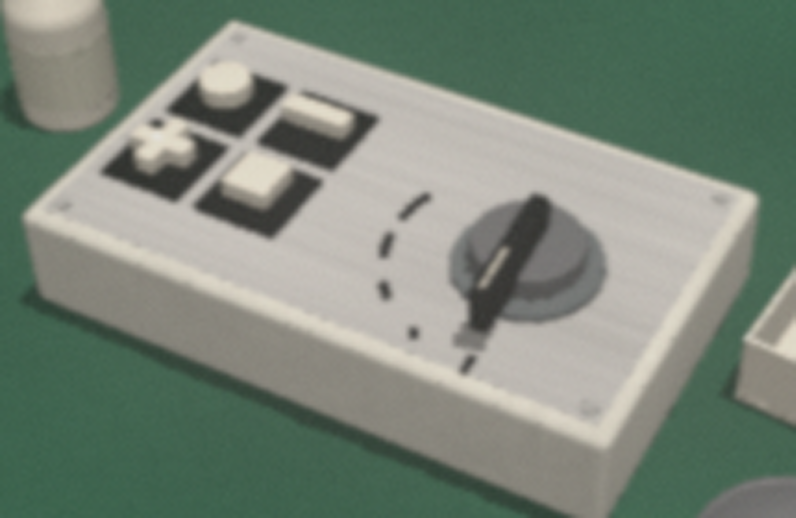

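```bash
cat > h.py <<'E'
from station import env
import cv2,numpy as np
def cam(n):
    f=env.grab_frame(n); F=240/np.tan(np.radians(f["fov_y"]/2)); f["K"]=np.array([[F,0,f["cx"]],[0,F,f["cy"]],[0,0,1]]); return f
def ray(f,u,z):
    R=np.array(f["R"]);t=np.array(f["t"]);d=R.T@np.linalg.inv(f["K"])@[u[0],u[1],1];c=-R.T@t
    return c+d*(z-c[2])/d[2]
def proj(f,X):
    p=f["K"]@(np.array(f["R"])@X+np.array(f["t"]));return p[:2]/p[2]
E
python3 - <<'E'
from h import *
np.set_printoptions(precision=4,suppress=True)
for n in("top","scene"):
    f=cam(n); im=f["img"].astype(int); hsv=cv2.cvtColor(f["img"],cv2.COLOR_RGB2HSV)
    ng=((im[:,:,0]-im[:,:,1])>-12).astype(np.uint8)
    cs,_=cv2.findContours(ng,cv2.RETR_EXTERNAL,cv2.CHAIN_APPROX_NONE)
    for c in cs:
        m=cv2.moments(c)
        if m["m00"]<300: continue
        x,y,w,h=cv2.boundingRect(c)
        print(n,"obj",m["m00"],(x,y,w,h))
        if 8000<m["m00"]<20000:
            q=cv2.approxPolyDP(cv2.convexHull(c),6,True)[:,0]; print(q.tolist())
            for p in q: print("  z.07",ray(f,p,.07))
    # dark patches and holes inside
    g=im.max(2); x0,x1,y0,y1=(250,430,170,310) if n=="top" else (195,395,200,325)
    d=np.zeros(g.shape,np.uint8); d[y0:y1,x0:x1]=(g[y0:y1,x0:x1]<(110 if n=="top" else 95))&(ng[y0:y1,x0:x1]>0)
    cs,hi=cv2.findContours(d,cv2.RETR_CCOMP,cv2.CHAIN_APPROX_NONE)
    for i,c in enumerate(cs):
        m=cv2.moments(c)
        if len(c)<3 or m["m00"]<1: 
            continue
        u=np.array([m["m10"],m["m01"]])/m["m00"]
        print(n,"hole" if hi[0,i,3]>=0 else "dark",m["m00"],u,"z.07",ray(f,u,.07)[:2],"z.088",ray(f,u,.088)[:2])
E
```

```text
top obj 1440.5 (0, 442, 63, 38)
top obj 2071.5 (283, 441, 93, 39)
top obj 760.5 (431, 284, 36, 28)
top obj 2151.5 (195, 200, 65, 57)
top obj 13602.5 (257, 174, 171, 131)
[[284, 174], [427, 219], [403, 303], [257, 256]]
  z.07 [0.7046 0.0822 0.07  ]
  z.07 [ 0.5954 -0.2327  0.07  ]
  z.07 [ 0.4124 -0.1713  0.07  ]
  z.07 [0.5219 0.1444 0.07  ]
top obj 1314.5 (225, 148, 42, 42)
top obj 4441.5 (333, 48, 163, 35)
top obj 8846.5 (492, 0, 148, 79)
[[639, 0], [639, 75], [492, 78], [534, 0]]
  z.07 [ 1.1021 -0.7551  0.07  ]
  z.07 [ 0.9184 -0.7363  0.07  ]
  z.07 [ 0.9189 -0.3983  0.07  ]
  z.07 [ 1.1077 -0.5093  0.07  ]
top obj 1872.0 (360, 0, 138, 17)
top obj 27335.0 (0, 0, 324, 91)
top dark 448.0 [392.7958 267.8181] z.07 [ 0.4892 -0.1524] z.088 [ 0.4882 -0.1494]
top hole 185.5 [393.8203 267.4025] z.07 [ 0.49   -0.1547] z.088 [ 0.4891 -0.1516]
top dark 445.0 [366.5416 259.2404] z.07 [ 0.5093 -0.0956] z.088 [ 0.508  -0.0936]
top hole 151.5 [367.1177 258.7833] z.07 [ 0.5103 -0.0969] z.088 [ 0.509  -0.0949]
top dark 2.0 [337. 236.] z.07 [ 0.5621 -0.0324] z.088 [ 0.5599 -0.0314]
top dark 442.0
[... 1521 characters left out ...]
62  0.07  ]
  z.07 [-0.9682 -1.7467  0.07  ]
scene dark 1.0 [293.5 273. ] z.07 [ 0.6247 -0.0349] z.088 [ 0.6424 -0.0309]
scene dark 1.5 [293.7778 261.1111] z.07 [ 0.5932 -0.0403] z.088 [ 0.6118 -0.0362]
scene dark 328.0 [328.1032 266.6977] z.07 [0.5987 0.0262] z.088 [0.6172 0.0284]
scene dark 1.5 [300.7778 250.7778] z.07 [ 0.5624 -0.0323] z.088 [ 0.5819 -0.0284]
scene dark 182.0 [259.9853 250.4405] z.07 [ 0.5732 -0.1109] z.088 [ 0.5924 -0.1048]
scene dark 168.5 [234.731  240.7893] z.07 [ 0.5527 -0.1674] z.088 [ 0.5725 -0.1596]
scene dark 174.0 [274.7548 232.8515] z.07 [ 0.5167 -0.094 ] z.088 [ 0.5376 -0.0884]
scene dark 162.0 [251.4928 223.8591] z.07 [ 0.4954 -0.148 ] z.088 [ 0.5169 -0.1408]
```

```bash
python3 - <<'E'
from h import *
from scipy.spatial.transform import Rotation as Ro
np.set_printoptions(precision=4,suppress=True)
s=env.read_state();q=s["orientation"];print(Ro.from_quat([q[1],q[2],q[3],q[0]]).as_matrix())
f=cam("scene")
for n,u,z in [("sq",(257,172),.088),("bar",(318,115),.088),("round",(226,80),.088),("cross",(165,143),.088),("levback",(539,200),.108),("levtip",(482,303),.108),("restmark",(468,363),.071),("4p",(415,208),.071),("3p",(387,244),.071),("disc",(527,267),.073),("turn",(529,241),.089)]:
    print(n,ray(f,(190+u[0]/3.7,195+u[1]/3.7),z)[:2])
f=cam("top")
for n,u,z in [("levback",(266,254),.108),("levtip",(299,120),.108),("disc",(272,236),.073),("turn",(273,226),.089),("rest",(306,112),.071),("1p",(358,138),.071),("2p",(394,184),.071),("3p",(405,240),.071),("4p",(390,296),.071)]:
    print(n,ray(f,(240+u[0]/4,160+u[1]/3.87),z)[:2])
E
```

```text
[[ 0.9454 -0.0005  0.3258]
 [-0.3258 -0.0009  0.9454]
 [-0.0001 -1.     -0.001 ]]
sq [ 0.5674 -0.1119]
bar [ 0.5165 -0.0906]
round [ 0.494  -0.1476]
cross [ 0.5517 -0.1658]
levback [0.5895 0.0385]
levtip [0.6647 0.0208]
restmark [0.6692 0.0148]
4p [ 0.5643 -0.0292]
3p [ 0.5935 -0.0386]
disc [0.6018 0.0347]
turn [0.5996 0.0351]
levback [0.5812 0.034 ]
levtip [0.6559 0.0146]
disc [0.5966 0.0308]
turn [0.5998 0.03  ]
rest [0.6686 0.0103]
1p [ 0.6527 -0.0182]
2p [ 0.6255 -0.0375]
3p [ 0.5929 -0.0426]
4p [ 0.5609 -0.0334]
```

```bash
python3 -m crank '[[3.6,0,-3.1,0,0,0,-1],[3.6,0,-3.1,0,0,0,-1],[3.6,0,-3.1,0,0,0,-1],[3.6,0,-3.1,0,0,0,-1],[3.6,0,-3.1,0,0,0,-1],[3.6,0,-3.1,0,0,0,-1],[3.6,0,-3.1,0,0,0,-1],[3.6,0,-3.1,0,0,0,-1],[3.6,0,-3.1,0,0,0,-1],[3.6,0,-3.1,0,0,0,-1],[3.6,0,-3.1,0,0,0,-1],[3.6,0,-3.1,0,0,0,-1],[3.6,0,-3.1,0,0,0,-1],[3.6,0,-3.1,0,0,0,-1],[3.6,0,-3.1,0,0,0,-1],[3.4,0,-3.1,0,0,0,-1],[0,4,0,0,0,0,-1],[0,4,0,0,0,0,-1],[0,0,0,0,0,0,-1],[0,0,0,0,0,0,-1]]'
```

```text
time_s: 2.8
position: [0.5694, -0.1124, 0.1518]
orientation: [-0.697, 0.697, -0.116, 0.117]
ft_force: [0.3, 0.9, 0.4]
finger_gap: 0.0002
```

```bash
python3 - <<'E'
from h import *
f=cam("scene");a=f["img"][150:320,180:400,::-1].copy();cv2.imwrite('pics/s1.png',cv2.resize(a,None,fx=3.5,fy=3.5,interpolation=cv2.INTER_CUBIC))
print(proj(f,np.array([.5694,-.1124,.1268])))
E
```

```text
[257.29300153 226.52602607]
```

View pics/s1.png

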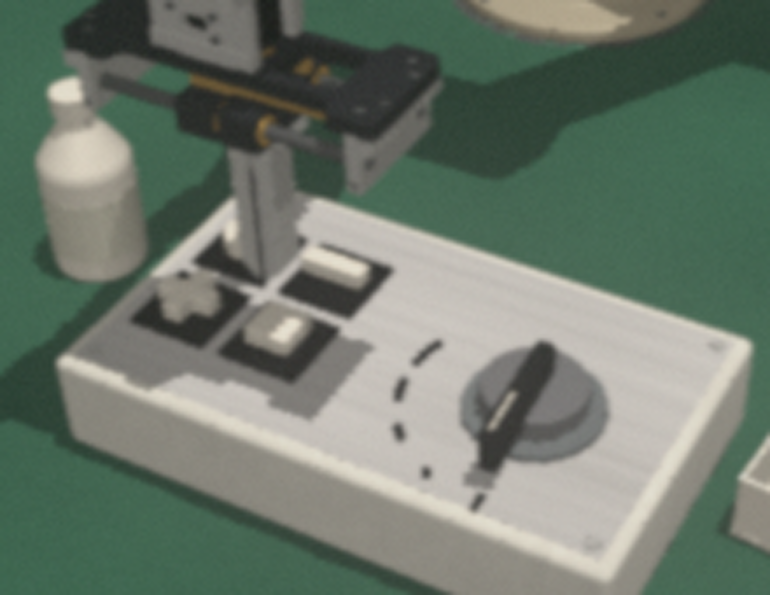

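```bash
python3 -m crank '[[0,3,0,0,0,0,-1],[0,0.8,0,0,0,0,-1],[0,0.4,0,0,0,0,-1],[0,0.3,0,0,0,0,-1],[0,0,0,0,0,0,-1],[0,0,0,0,0,0,-1]]'
```

```text
time_s: 3.6
position: [0.5685, -0.1121, 0.1072]
orientation: [0.697, -0.697, 0.116, -0.117]
ft_force: [-3.1, 0.8, 6.6]
finger_gap: 0.0006
```

```bash
python3 - <<'E'
from h import *
f=cam("scene");a=f["img"][180:290,190:330,::-1].copy();cv2.imwrite('pics/s2.png',cv2.resize(a,None,fx=5,fy=5,interpolation=cv2.INTER_CUBIC))
E
```

```text
(no output)
```

View pics/s2.png

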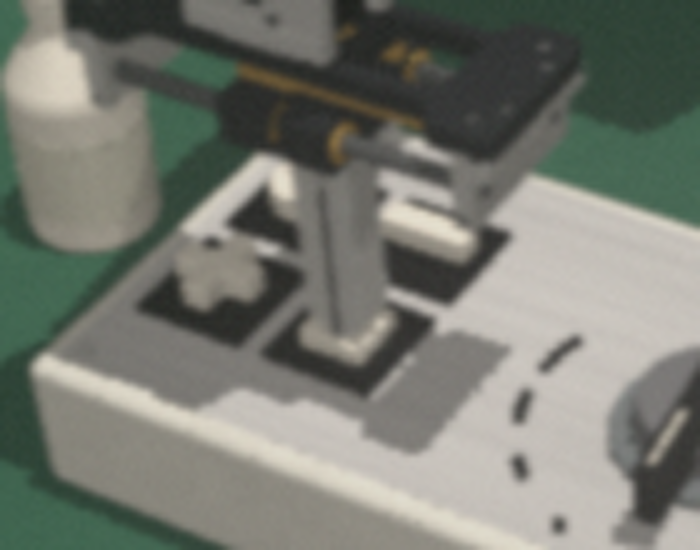

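```bash
python3 -m crank '[[0,-1.5,0,0,0,0,-1],[0,-3,0,0,0,0,-1],[0,0,0,0,0,0,-1],[-3,0,-3,0,0,0,-1],[-3,0,-3,0,0,0,-1],[0,0,0,0,0,0,-1],[0,0,0,0,0,0,-1],[0,3,0,0,0,0,-1],[0,0,0,0,0,0,-1]]'
python3 - <<'E'
from h import *
f=cam("scene");a=f["img"][180:290,190:330,::-1].copy();cv2.imwrite('pics/s3.png',cv2.resize(a,None,fx=5,fy=5,interpolation=cv2.INTER_CUBIC))
E
```

```text
time_s: 4.78
position: [0.4917, -0.1484, 0.1187]
orientation: [0.698, -0.697, 0.118, -0.115]
ft_force: [-0.4, 0.3, -0.6]
finger_gap: 0.0003
```

View pics/s3.png

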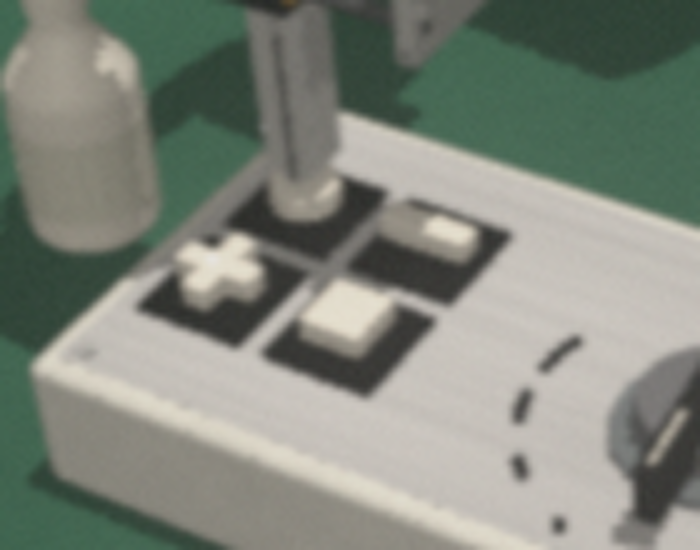

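```bash
python3 -m crank '[[0,0.5,0,0,0,0,-1],[0,0.4,0,0,0,0,-1],[0,0.35,0,0,0,0,-1],[0,0,0,0,0,0,-1],[0,0,0,0,0,0,-1]]'
```

```text
time_s: 5.45
position: [0.493, -0.1496, 0.1086]
orientation: [0.697, -0.697, 0.116, -0.118]
ft_force: [1.8, 0.5, 4.2]
finger_gap: 0.0007
```

```bash
python3 -m crank '[[0,0.2,0,0,0,0,-1],[0,0,0,0,0,0,-1],[0,0,0,0,0,0,-1]]'
```

```text
time_s: 5.82
position: [0.4931, -0.1496, 0.1072]
orientation: [-0.697, 0.697, -0.116, 0.118]
ft_force: [1.0, 1.6, 9.9]
finger_gap: 0.0005
```

```bash
python3 -m crank '[[0,-1.5,0,0,0,0,-1],[0,-2.5,0,0,0,0,-1],[0,0,0,0,0,0,-1],[0,0,3,0,0,0,-1],[0,0,3,0,0,0,-1],[0,0,0,0,0,0,-1],[0,0,0,0,0,0,-1],[0,2.6,0,0,0,0,-1],[0,0,0,0,0,0,-1]]'
python3 - <<'E'
from h import *
f=cam("scene");a=f["img"][180:290,190:330,::-1].copy();cv2.imwrite('pics/s4.png',cv2.resize(a,None,fx=5,fy=5,interpolation=cv2.INTER_CUBIC))
E
```

```text
time_s: 6.95
position: [0.5097, -0.0931, 0.1183]
orientation: [0.697, -0.697, 0.119, -0.115]
ft_force: [-0.8, -0.5, 0.2]
finger_gap: 0.0006
```

View pics/s4.png

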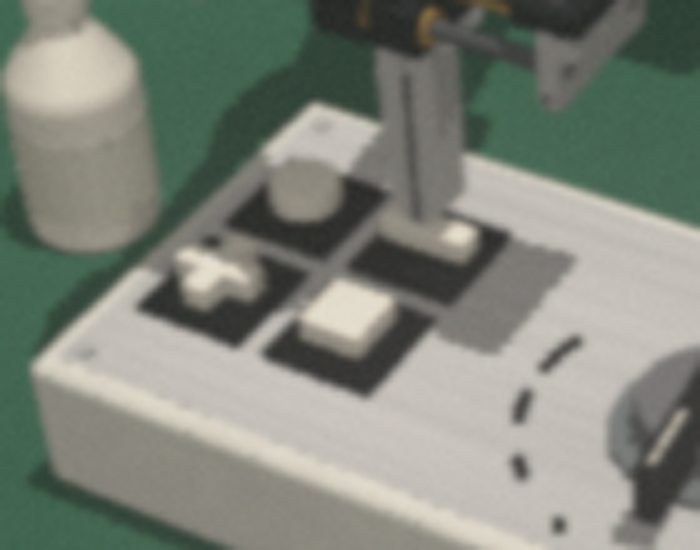

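Square and round are up; finger is over the bar.

```bash
python3 -m crank '[[0,0.5,0,0,0,0,-1],[0,0.4,0,0,0,0,-1],[0,0.35,0,0,0,0,-1],[0,0.15,0,0,0,0,-1],[0,0,0,0,0,0,-1],[0,0,0,0,0,0,-1]]'
```

```text
time_s: 7.75
position: [0.5122, -0.0932, 0.1072]
orientation: [-0.697, 0.698, -0.116, 0.117]
ft_force: [-1.7, -1.7, 8.1]
finger_gap: 0.001
```

```bash
python3 -m crank '[[0,-1.5,0,0,0,0,-1],[0,-5,0,0,0,0,-1],[0,0,0,0,0,0,-1],[1.8,0,3.6,0,-0.06,0,-1],[1.8,0,3.6,0,0,0,-1],[1.8,0,3.6,0,0,0,-1],[1.8,0,3.6,0,0,0,-1],[0.6,0,3.6,0,0,0,-1],[0,0,0,0,0,0,-1],[0,0,0,0,0,0,-1],[0,0,0,0,0,0,-1]]'
python3 - <<'E'
from h import *
from scipy.spatial.transform import Rotation as Ro
s=env.read_state();q=s["orientation"];print(s["position"],Ro.from_quat([q[1],q[2],q[3],q[0]]).as_matrix().round(3))
f=cam("scene");a=f["img"][150:320,250:470,::-1].copy();cv2.imwrite('pics/s5.png',cv2.resize(a,None,fx=3.5,fy=3.5,interpolation=cv2.INTER_CUBIC))
f=cam("top");a=f["img"][130:310,200:440,::-1].copy();cv2.imwrite('pics/t5.png',cv2.resize(a,None,fx=3.3,fy=3.3,interpolation=cv2.INTER_CUBIC))
E
```

```text
time_s: 9.12
position: [0.6362, 0.0571, 0.1708]
orientation: [-0.7, 0.701, -0.096, 0.096]
ft_force: [-0.1, 0.6, -0.1]
finger_gap: 0.0005
[0.63618077 0.05707909 0.17079571] [[ 0.963 -0.001  0.269]
 [-0.269 -0.     0.963]
 [-0.001 -1.    -0.001]]
```

View pics/s5.png

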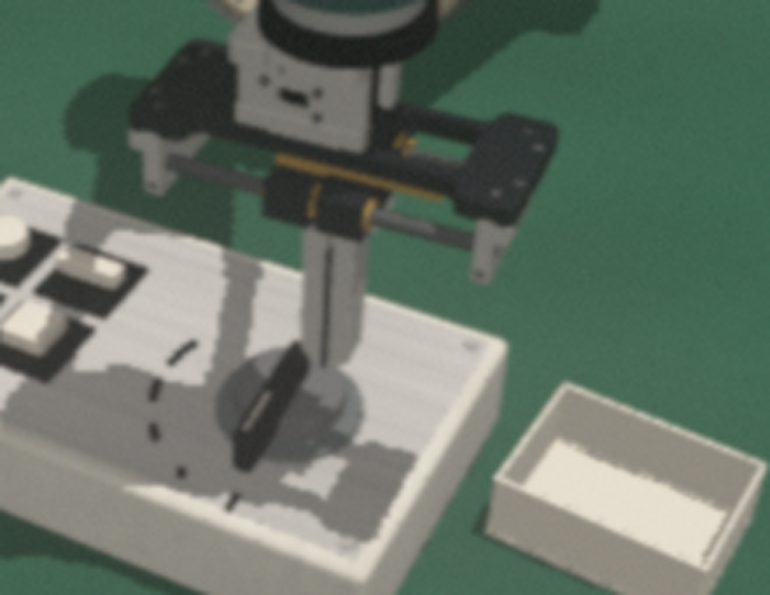

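View pics/t5.png

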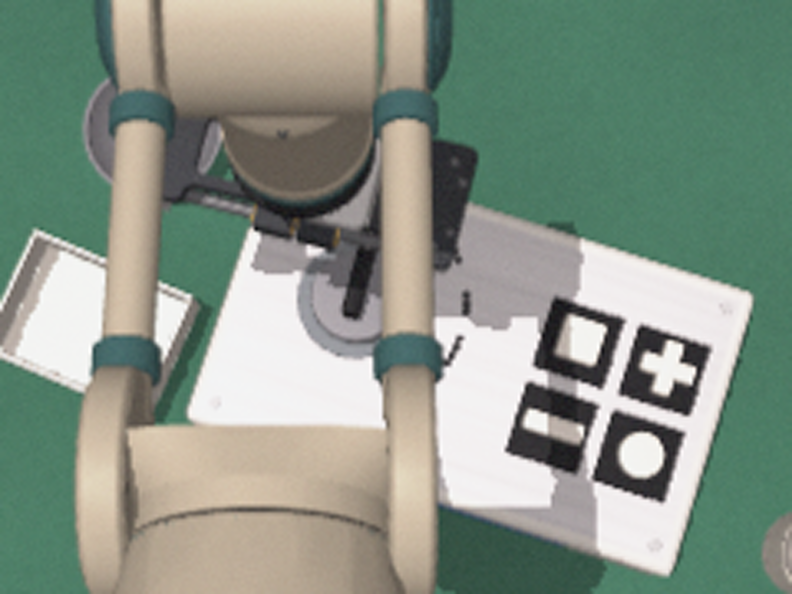

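```bash
python3 -m crank '[[2.1,0,-0.2,0,0,0,-1],[0,0,0,0,0,0,-1],[0,2.5,0,0,0,0,-1],[0,2,0,0,0,0,-1],[0,1.4,0,0,0,0,-1],[0,0,0,0,0,0,-1],[0,0,0,0,0,0,-1]]'
python3 - <<'E'
from h import *
f=cam("scene");a=f["img"][150:320,250:470,::-1].copy();cv2.imwrite('pics/s6.png',cv2.resize(a,None,fx=3.5,fy=3.5,interpolation=cv2.INTER_CUBIC))
E
```

```text
time_s: 10.1
position: [0.657, 0.0505, 0.1128]
orientation: [0.701, -0.7, 0.095, -0.096]
ft_force: [0.0, 0.4, -0.3]
finger_gap: 0.0006
```

View pics/s6.png

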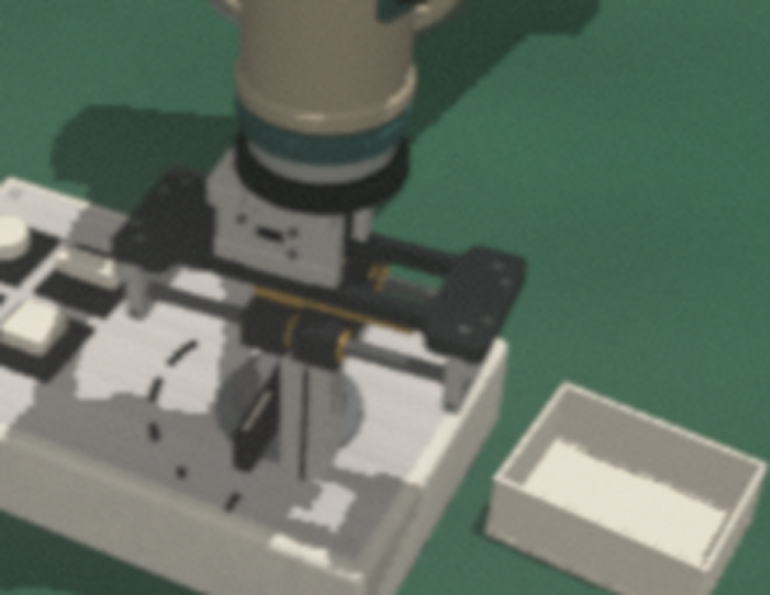

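```bash
python3 -m crank '[[0,0,-0.7,0,0,0,-1],[0,0,-0.5,0,0,0,-1],[0,0,-0.2,0,0,0,-1],[0,0,0,0,0,0,-1],[0,0,0,0,0,0,-1]]'; python3 -m crank '[[0.11,0,-0.34,0,0.0675,0,-1],[0.11,0,-0.34,0,0.0675,0,-1],[0.11,0,-0.34,0,0.0675,0,-1],[0.11,0,-0.34,0,0.0675,0,-1],[0.11,0,-0.34,0,0.0675,0,-1],[0.11,0,-0.34,0,0.0675,0,-1],[0,0,0,0,0,0,-1],[0,0,0,0,0,0,-1]]'
python3 - <<'E'
from h import *
f=cam("scene");a=f["img"][150:320,250:470,::-1].copy();cv2.imwrite('pics/s7.png',cv2.resize(a,None,fx=3.5,fy=3.5,interpolation=cv2.INTER_CUBIC))
E
```

```text
time_s: 10.78
position: [0.653, 0.0371, 0.1121]
orientation: [0.701, -0.701, 0.096, -0.096]
ft_force: [1.1, 0.6, 0.2]
finger_gap: 0.0003
time_s: 11.78
position: [0.6505, 0.016, 0.1121]
orientation: [0.667, -0.667, 0.234, -0.235]
ft_force: [2.1, 0.7, 0.6]
finger_gap: 0.0004
```

View pics/s7.png

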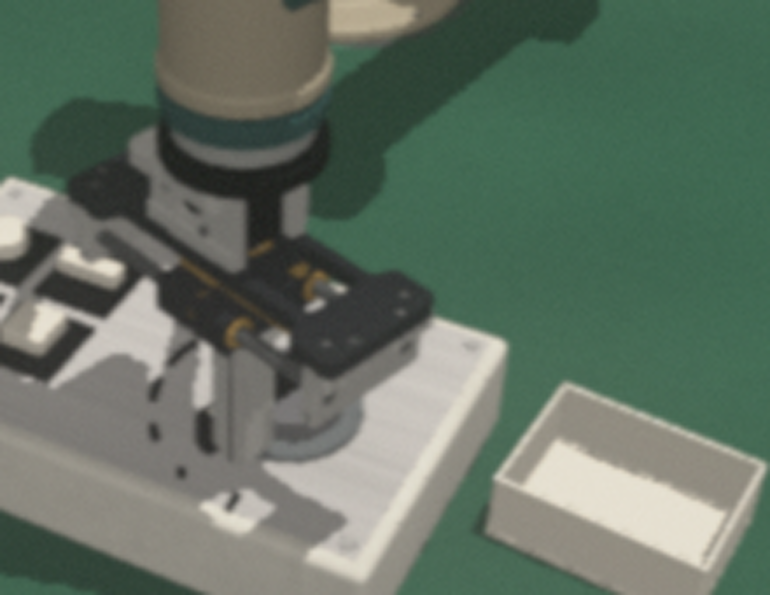

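```bash
python3 - <<'E'
from h import *
f=cam("scene")
for u in [(205,405),(205,430),(205,452)]:
  for z in (.082,.095,.108):
    p=ray(f,(250+u[0]/3.5,150+u[1]/3.5),z)[:2]; d=p-[.600,.034]; print(u,z,p.round(4),np.hypot(*d).round(4),np.degrees(np.arctan2(d[1],d[0])).round(1))
E
```

```text
(205, 405) 0.082 [ 0.6137 -0.0083] 0.0445 -72.0
(205, 405) 0.095 [ 0.627 -0.006] 0.0483 -55.9
(205, 405) 0.108 [ 0.6403 -0.0036] 0.0552 -43.0
(205, 430) 0.082 [ 0.6321 -0.0053] 0.0508 -50.7
(205, 430) 0.095 [ 0.645 -0.003] 0.0583 -39.4
(205, 430) 0.108 [ 0.6579 -0.0007] 0.0676 -30.9
(205, 452) 0.082 [ 0.6479 -0.0027] 0.0603 -37.5
(205, 452) 0.095 [ 6.604e-01 -5.000e-04] 0.0696 -29.7
(205, 452) 0.108 [0.673  0.0018] 0.0798 -23.8
```

```bash
python3 -m crank '[[0.11,0,-0.34,0,0.0675,0,-1],[0.11,0,-0.34,0,0.0675,0,-1],[0.11,0,-0.34,0,0.0675,0,-1],[0.11,0,-0.34,0,0.0675,0,-1],[0.11,0,-0.34,0,0.0675,0,-1],[0.11,0,-0.34,0,0.0675,0,-1],[0.11,0,-0.34,0,0.0675,0,-1],[0.11,0,-0.34,0,0.0675,0,-1],[0.11,0,-0.34,0,0.0675,0,-1],[0.11,0,-0.34,0,0.0675,0,-1],[0,0,0,0,0,0,-1],[0,0,0,0,0,0,-1]]'
python3 - <<'E'
from h import *
s=env.read_state();d=np.array(s["position"][:2])-[.5995,.033];r=np.hypot(*d);print(r,s["ft_force"],s["joint_positions"]);a=np.arctan2(d[1],d[0])-np.arcsin(.0185/r);print("dial est",np.radians(-15.5)-a)
f=cam("scene");a=f["img"][150:320,220:440,::-1].copy();cv2.imwrite('pics/s8.png',cv2.resize(a,None,fx=3.5,fy=3.5,interpolation=cv2.INTER_CUBIC))
f=cam("top");a=f["img"][130:310,200:440,::-1].copy();cv2.imwrite('pics/t8.png',cv2.resize(a,None,fx=3.3,fy=3.3,interpolation=cv2.INTER_CUBIC))
E
```

```text
time_s: 13.38
position: [0.6306, -0.0119, 0.1123]
orientation: [0.553, -0.551, 0.441, -0.443]
ft_force: [5.3, -0.5, -0.5]
finger_gap: 0.0006
0.05464088223303336 [ 5.28897114 -0.47855642 -0.53387955] [-1.29197479e-01  4.37874708e-01  1.56027620e+00  5.65508935e-05
  1.13883170e+00 -3.49222087e-01]
dial est 1.0401559119295811
```

View pics/s8.png

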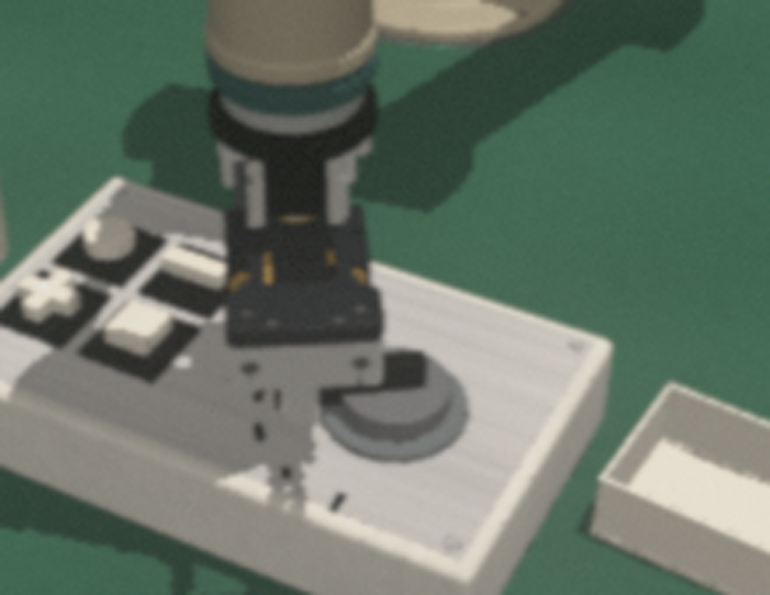

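View pics/t8.png

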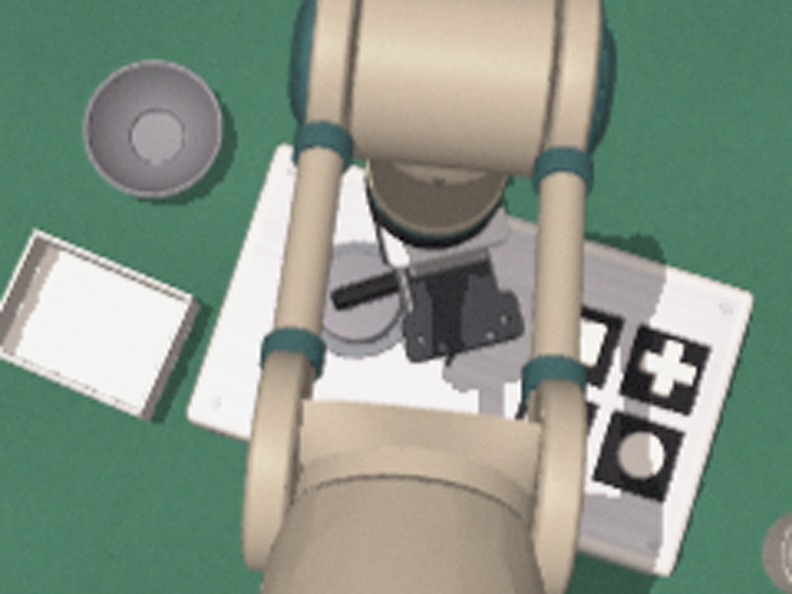

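```bash
python3 - <<'E'
from h import *
f=cam("top");a=f["img"][195:245,290:345,::-1].copy();cv2.imwrite('pics/t9.png',cv2.resize(a,None,fx=12,fy=12,interpolation=cv2.INTER_CUBIC))
E
```

```text
(no output)
```

View pics/t9.png

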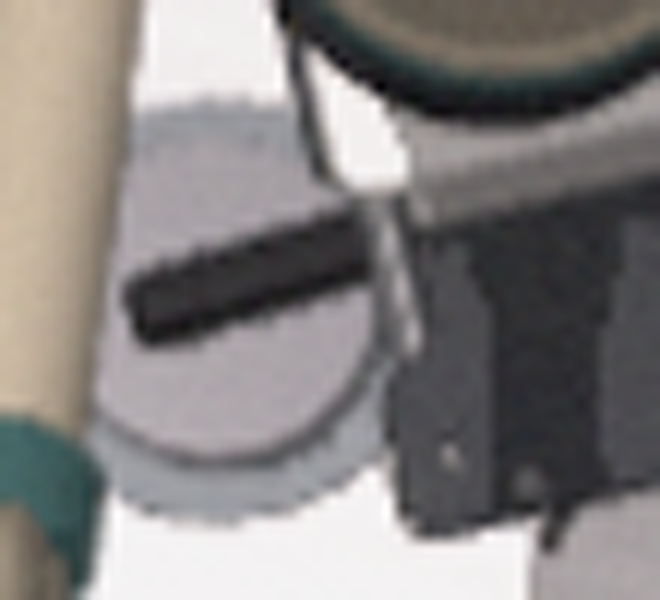

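```bash
python3 -m crank '[[0.11,0,-0.34,0,0.0675,0,-1],[0.11,0,-0.34,0,0.0675,0,-1],[0.11,0,-0.34,0,0.0675,0,-1],[0.11,0,-0.34,0,0.0675,0,-1],[0.11,0,-0.34,0,0.0675,0,-1],[0,0,0,0,0,0,-1],[0,0,0,0,0,0,-1],[0,0,0,0,0,0,-1]]'
python3 - <<'E'
from h import *
s=env.read_state();d=np.array(s["position"][:2])-[.5995,.033];r=np.hypot(*d);print(r,s["ft_force"]);a=np.arctan2(d[1],d[0])-np.arcsin(.0185/r);print("dial est",np.radians(-15.5)-a)
f=cam("top");a=f["img"][195:245,285:340,::-1].copy();cv2.imwrite('pics/t10.png',cv2.resize(a,None,fx=12,fy=12,interpolation=cv2.INTER_CUBIC))
f=cam("scene");a=f["img"][150:320,220:440,::-1].copy();cv2.imwrite('pics/s10.png',cv2.resize(a,None,fx=3.5,fy=3.5,interpolation=cv2.INTER_CUBIC))
E
```

```text
time_s: 14.52
position: [0.6136, -0.0201, 0.1123]
orientation: [-0.47, 0.47, -0.527, 0.53]
ft_force: [3.6, -2.1, -1.0]
finger_gap: 0.0005
0.05493502296834375 [ 3.57977136 -2.12726327 -1.0399132 ]
dial est 1.3837530927719688
```

View pics/t10.png

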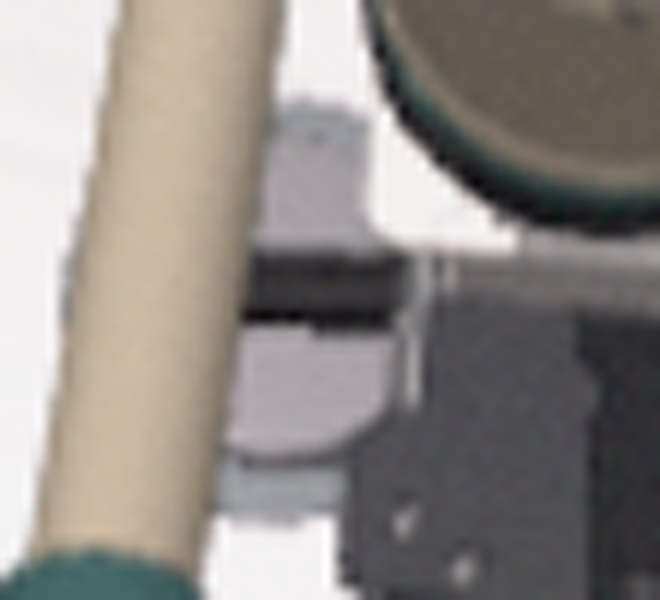

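View pics/s10.png

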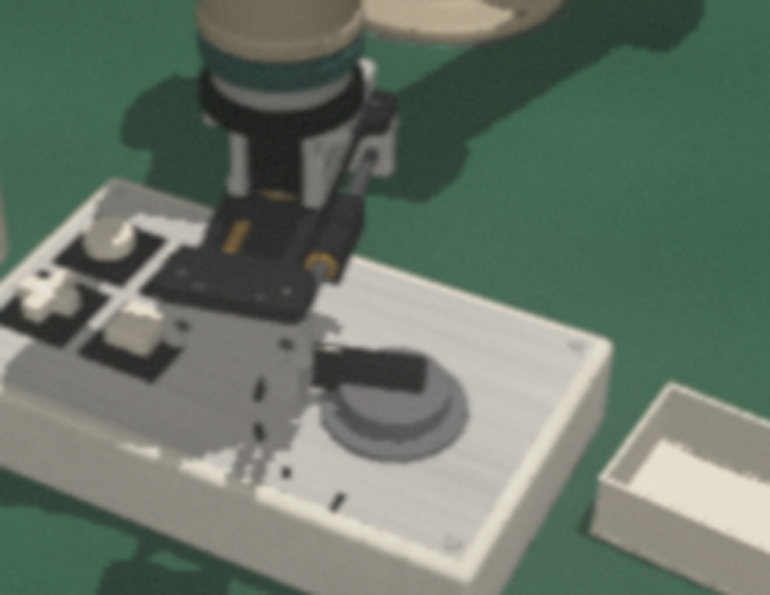

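```bash
python3 -m crank '[[0,0,0,0,0,0,-1],[0,0,0,0,0,0,-1],[0,0,0,0,0,0,-1],[0,0,0,0,0,0,-1],[0,0,0,0,0,0,-1],[0,0,0,0,0,0,-1]]'
python3 - <<'E'
from h import *
f=cam("top");cv2.imwrite('pics/t11.png',f["img"][:,:,::-1])
E
```

```text
time_s: 15.38
position: [0.6137, -0.0201, 0.1123]
orientation: [-0.47, 0.47, -0.527, 0.53]
ft_force: [4.2, -3.5, -1.6]
finger_gap: 0.0005
```

View pics/t11.png

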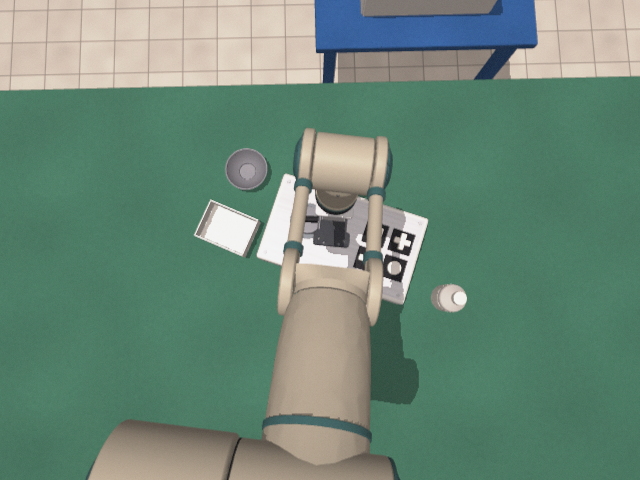

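Everything is steady. The bottle (450,298), dish (247,170) and tray (228,229) are where they began, and the lever is held level with the third mark.

```bash
python3 -c "
from station import env
print(env.close_job())"
```

```text
the job is handed in; nothing more can be done
None
```

I ran the test sequence and handed the job in at about 15.4 s, with the closed fingers still holding the dial at its third notch.

- **Keys:** I pressed square, round and long bar in that order. Each ended with the fingertips at about 82 mm, the full-down height, and a reading of 6.6 to 9.9 N. Pictures showed the square and round keys up before the next press. The cross key was never touched.
- **Dial:** I pushed the lever clockwise with the fingers to about 1.34 rad by the top picture and 1.38 rad by the arm's position. The two differ by 0.04 rad, and both lie inside 1.20 to 1.50. The arm's pose held still over the last 0.8 s, with about 4 N on the fingers.
- **Bystanders:** In the last picture the bottle, dish and tray stood where they began.
- **Disagreements:** The two cameras differed by about 4 to 5 mm, so I averaged them. The wrist force also showed up to 3.5 N sideways that I can't account for. It may be friction on the lever or sensor drift.
- **Not confirmed:** I did not check the bar key up in a close picture after its press, only that the fingers had left it. No verdict was reported.

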